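Stop the coasting hone and lock its spindle

ROBOT

A 6-joint arm with a two-finger parallel gripper is mounted at the origin on a cart in front of the work surface, level with it; the furniture and walls round the work are solid. World frame = base frame: x ahead of the robot, y to its left, z up, the work surface at z = 0. Lengths are in m, angles in rad, forces in N, time in s.
With the tool pointing down it reaches from about 0.375 to 0.975 m from the base axis. Payload 3.8 kg.
Tool frame: the origin (TCP) lies where the fingers leave the gripper's body, on its centre line; the fingertips stand 73 mm ahead of it and the grasp point (between the pads) lies 54 mm ahead of it; z points along the fingers, y is the line along which they close (so a half turn about z gives the same grasp; the last joint's range is limited). The gripper opens to 85 mm and grips with 20 to 120 N. Pads are 22 mm wide; open, the fingers measure 114 mm over their backs; the gripper's body (76 mm by 85 mm) begins 54 mm behind the grasp point. The pads swing forward as they close: fully open they stand 13 mm farther back than shut.
Start: joints at [1.096, 0.264, 1.604, -0, 1.274, -0.037], TCP at [0.286, 0.611, 0.304] pointing down, gripper open.
Joint ranges: [-2.63, 2.63], [-0.94, 2.18], [0.31, 2.57], [-1.31, 4.45], [0, 2.66], [-2.55, 2.55]. Speed limits (rad/s): [2.57, 2.57, 3.14, 3.14, 3.14, 3.14].

INTERFACE

Orientations are given as a rotation vector (axis times angle).
In Python, from workcell import read_state, viewer, bot gives the robot as it stands.
- The arm moves only by the tool jog_arm, never from a script. Its argument "increments" is a list that holds one entry, the list of rows, each a list of 7 numbers: the shift along the tool's x, y, z in units of 30 mm (1.0 is 30 mm), then the turn, a rotation vector about the tool's x, y, z in units of 6 degrees (1.0 is 6 degrees), then the opening, from -1 (shut) to 1 (fully open). A call has exactly 5 rows; each row shifts and turns the commanded pose from where the row before left it, along the tool's axes as they then stand; what a row does not reach is not made up. A row lasts 1/12 s, in which the tool goes at most 41.7 mm and 7.16 degrees, less where a joint would pass 70% of its speed; a pose out of reach is approached as far as the arm can. A call is refused whole if a number of a shift passes 1 or a number of a turn 1, either way. A call with a gripper value outside its range is refused whole. The fingers move at their own pace and stop on an object; "force" is the grip in N (left out, the last holds). Time passes only in rows, so rows that do not move let the fingers close, or fill a call up. It gives the time, the measured TCP pose, the force, the opening and the grip force at its end, in the units of the state.
- read_state(): the state, without advancing time (a new reading comes with each control period).
- viewer.read_camera(name): name is "scene" or "top" or "wrist"; returns (picture, depth): 384x512x3 uint8, blue, green, red; 384x512 float32, m along the optical axis (not along the pixel's ray), 0 where there is no reading.
- viewer.camera_params(name): a dict with "fx", "fy", "cx", "cy" (pixels), "R" (3x3) and "t" (3): a world point X has camera coordinates R X + t; the wrist camera has in their place "hand_eye" (4x4, takes a point from camera to tool coordinates, whose origin is the TCP and whose axes are the flange's). Camera axes: x right, y down, z forward; pixel columns grow to the right and rows downward; lengths in m; the calibration is good to about 2 mm. The wrist camera is an equidistant fisheye: a pixel r from the principal point sees the ray r / f radians off the axis. A picture is of the moment at which its call begins: read the wrist's pose just before it. camera_params takes no time and is no camera call.
- bot.finish_job(): hands the job in; it is judged then, once.
The state is a dict: "time": time; "q": joint angles; "joint_vel": joint speeds; "joint_torque": joint torques, N m; "tool_pos": TCP position; "tcp_rot": TCP orientation; "wrist_force": force on the tool from outside, world axes, zero at the start; "torque": the same for the moment, N m; "width": opening from 0.0 (shut) to 1.0 (fully open); "grip_force": force on a finger pad.
Only numpy, scipy, OpenCV 4.12 (cv2) and the standard library are available. Lean on these libraries where they do the work, as an engineer would, in place of code of your own. Each camera call takes 0.05 s, during which the arm holds its last target. There are 200 camera calls.

TASK

The graver hone has been switched off and its bare metal platen is still coasting round under the eye shield. Reach in under the shield and brake the platen with a light touch of the fingers so that it stops with the notch in its rim in line with the slot of the lock bolt; then, with the platen at rest, push the lock bolt fully home into the notch so that the lap can be changed. Do not run the bolt against the turning platen, and leave the mug, the stone case and the two standing seals where they are.

Things in the scene. Friction and masses are not known exactly. Their poses are not given: they have to be found in the camera images.
- hone: Small bench hone fixed to the desk: grey wedge housing, 170 mm wide (y), from x -110 to +85 mm, its deck sloping up to the back at 20 degrees (44 mm high at the front edge, 84 mm at x = 0). Origin on the desk under the point where the platen's axis meets the deck; x points from the operator's side to the back, y left, z up
- shield_front (a point): Middle of the front edge of the fixed clear eye shield over the platen, 255 mm above the desk, 85 mm in front of the hone's origin. Shield: dark frame, 170 mm wide, 135 mm deep, falling to 236 mm at the back. It bars the way straight down to platen and knob: come from the front, the tool leaned back 35 to 40 degrees, fingertips pointing forward and down
- platen_centre (a point): Fixed point on the platen's axis, in the plane of its upper face. The platen is a plain aluminium disc, 136 mm across, 12 mm thick, parallel to the 20 degree deck, its face 20 mm off the deck. A round steel cap, 34 mm across, 6 mm high, stands on its middle; from 20 to 54 mm radius the face is flat all round and may be touched
- platen: The disc itself: origin on its axis in the upper face, z square to the face, up; the notch lies on its -x side. Turns anticlockwise seen from above: up to speed within 1.5 s of the start, then coasts at 1.1 to 1.7 rad/s, losing 0.03 rad/s each second. A few newtons of fingertip on the face stop it almost at once; a finger moved along drags it round. Freely borne, it may creep a little if let go sideways, else it stays
- platen_notch (a point): Middle of the only notch in the platen's rim, in the plane of the upper face, 62 mm from the axis; goes round with the platen. The notch is cut right through the disc, 24 mm wide at the rim, 19 mm at its floor, 13 mm deep
- notch_home (a point): Fixed point where platen_notch lies when the notch is exactly in line with the slot of the lock bolt: 62 mm from the axis on the operator's side (-x of the hone), in the plane of the platen's face. The slot is the 13 mm gap between two dark steel cheeks on the deck just outside the rim
- lock_bolt (a joint): Travel of the lock bolt in m: 0 drawn back (start), 0.014 fully home. It slides towards the platen's axis along the deck: +x of the hone and up at 20 degrees. Its tongue, 10 mm wide with a round nose, meets the rim after 3 mm and enters only where the notch is (up to 8 mm off the middle: the nose then turns the platen to fit). Takes about 3 N; stays where left
- bolt_knob (a point): Middle of the lock bolt's upright black knob, 15 mm in diameter, square to the deck: its grip part reaches 9 mm above and below this point, its top 11 mm above, the steel straps lie 13 mm below. Moves with the bolt; push it from its front side, or pinch it from left and right
- mug: Dark mug, 94 mm high, standing to the right of the hone; origin at the middle of its underside
- stone_case: Dark sharpening-stone case, 30 x 88 x 17 mm, lying just right of the hone; origin at the middle of its underside
- seal_pale: Pale wooden seal blank standing upright just left of the hone, 16 mm thick, 60 mm high; origin at the middle of its underside
- seal_dark: Dark seal blank standing upright left of the hone, nearer the operator, 14 mm thick, 60 mm high; origin at the middle of its underside

How it is judged:
On the way:
1. The platen is brought to a stand with its notch in line with the slot (within 7 mm), the bolt still drawn back (distance between platen_notch and notch_home below 0.007 m and angular speed of platen below 0.05 rad/s and value of joint lock_bolt below 0.003 m), for 0.5 s.
At the end, for the whole second after the job is handed in: The lock bolt is home (at least 11.5 of its 14 mm) in the notch, the platen is at rest with the notch within 7 mm of the slot's line, and the robot has let go (value of joint lock_bolt above 0.0115 m and distance between platen_notch and notch_home below 0.007 m and angular speed of platen below 0.05 rad/s); the robot touches nothing.
It fails at once if The bolt is run against the turning platen (value of joint lock_bolt above 0.003 m and angular speed of platen above 0.4 rad/s and distance between platen_notch and notch_home above 0.013 m).
It fails at once if The platen is pressed hard, with more than 45 N, instead of touched (contact force between the fingers and platen above 45 N).
It fails at once if The mug, the stone case or a seal is pushed away or knocked over (distance of any of mug, stone_case, seal_pale, seal_dark from where it was at the start of the episode above 0.03 m or angle between any of mug, seal_pale, seal_dark's own z axis and vertical above 0.5 rad).
It also fails if it takes over 48 s, if anything falls off the work surface, if the arm or the gripper's body presses on something with over 40 N, if the wrist force passes 120 N, or if a joint passes its speed limit or range.

## Working session

There is one attempt and no reset: what is moved stays moved. The work goes in short steps, Python scripts to look and compute and a tool call to move; the robot and the scene stay as the last step left them, time stands still between calls to the robot, and variables do not carry over. Pictures are saved under pics/ and viewed, at most 10 in all, crops included, and the job is handed in when it is done.

Besides the shell and the picture viewer there is one more tool, called after "Call:" as name(argument=value, ...), one argument or row to a line, values as JSON. jog_arm: Moves the arm, as the interface text tells. Its arguments: {"type":"object","properties":{"increments":{"type":"array","items":{"type":"array","items":{"type":"array","items":{"type":"number"}}}},"force":{"type":"number"}},"required":["increments"]}

```bash
mkdir -p pics; ls; cat > h.py <<'E'
import numpy as np,cv2
from scipy.spatial.transform import Rotation as Ro
from workcell import read_state,viewer,bot
def pts(name,d):
    p=viewer.camera_params(name);h,w=d.shape
    u,v=np.meshgrid(np.arange(w),np.arange(h))
    c=np.stack([(u-p['cx'])/p['fx']*d,(v-p['cy'])/p['fy']*d,d],-1)
    return (c-np.array(p['t']))@np.array(p['R'])
E
python3 - <<'E'
from h import *
ims=[];
for n in('scene','top'):
    i,d=viewer.read_camera(n);ims.append(i);np.savez('pics/'+n+'0.npz',i=i,d=d);p=viewer.camera_params(n);print(n,p)
cv2.imwrite('pics/a.png',ims[0]);cv2.imwrite('pics/b.png',ims[1])
s=read_state();print(s)
E
```

```text
pics
scene {'fx': 447.87914186132105, 'fy': 447.87914186132105, 'cx': 247.65880277528518, 'cy': 189.4260875624934, 'R': array([[ 0.5809823 , -0.81351759,  0.02546955],
       [-0.4230776 , -0.32858232, -0.84441637],
       [ 0.69531641,  0.47981536, -0.53508159]]), 't': array([-0.25864712,  0.42233406,  0.95670306])}
top {'fx': 487.77208257960825, 'fy': 487.77208257960825, 'cx': 259.74050808676213, 'cy': 193.6059844097006, 'R': array([[ 0.29488647, -0.95551494,  0.00575957],
       [-0.87315984, -0.27190892, -0.40454596],
       [ 0.38811578,  0.11426611, -0.91449953]]), 't': array([-0.07168463,  0.56877645,  1.35424572])}
{'time': 0.1, 'q': array([ 1.09609913e+00,  2.64666333e-01,  1.60528215e+00, -6.64491434e-06,
        1.27372074e+00, -3.68574087e-02]), 'joint_vel': array([ 0.00102096,  0.00051161, -0.00385334, -0.00020992, -0.0013903 ,
        0.0003938 ]), 'joint_torque': array([ 1.30996568e-04, -5.16705680e+01, -3.68590450e+01, -3.26320765e-05,
        6.18417384e-03,  9.07864035e-06]), 'tool_pos': array([0.28592023, 0.6108586 , 0.30266997]), 'tcp_rot': array([-0.68216061, -3.06610327,  0.00315775]), 'wrist_force': array([ 0.46420279, -0.00753087, -0.89266285]), 'torque': array([ 0.0076638 ,  0.01518772, -0.00415702]), 'grip_force': 0.0, 'width': 0.997665092619036}
```

View pics/a.png

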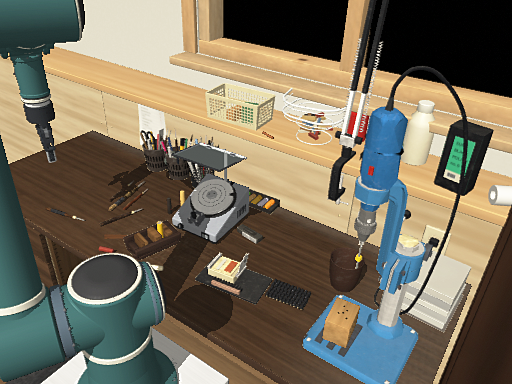

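View pics/b.png

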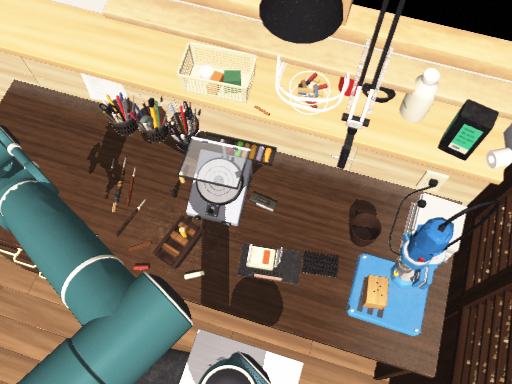

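The top view shows the hone around (218,185), with the platen at (221,180) and the knob at about (210,210). The mug is at (365,222) and the stone case at (263,201). I'll zoom in on the hone and fit its geometry from depth.

```bash
python3 - <<'E'
from h import *
out=[]
for n,(x0,y0,x1,y1) in dict(scene=(160,130,290,255),top=(165,125,290,240)).items():
    z=np.load(f'pics/{n}0.npz');i,d=z['i'],z['d']
    c=cv2.resize(i[y0:y1,x0:x1],(400,380),interpolation=cv2.INTER_CUBIC);out.append(c)
    P=pts(n,d)
    for (u,v) in ([(212,195),(200,200),(225,190),(213,182),(195,217),(205,235),(205,158)] if n=='scene' else [(219,181),(205,181),(235,181),(219,195),(210,210),(213,219),(200,165),(192,215),(240,220),(213,165)]): print(n,u,v,P[v,u].round(4),i[v,u])
cv2.imwrite('pics/c.png',np.hstack(out))
E
```

```text
scene 212 195 [0.5707 0.2307 0.1037] [107 109 110]
scene 200 200 [0.5393 0.2538 0.0919] [148 154 158]
scene 225 190 [0.6099 0.2095 0.1109] [140 148 149]
scene 213 182 [0.6211 0.2677 0.1134] [144 149 153]
scene 195 217 [0.4816 0.225  0.0721] [13 11 11]
scene 205 235 [0.4719 0.1785 0.0311] [181 185 181]
scene 205 158 [0.5412 0.2298 0.2484] [88 90 86]
top 219 181 [0.5099 0.2011 0.2558] [208 208 209]
top 205 181 [0.4972 0.2371 0.259 ] [78 76 78]
top 235 181 [0.5237 0.1594 0.2544] [232 232 233]
top 219 195 [0.5374 0.2234 0.0852] [174 175 182]
top 210 210 [0.4802 0.2322 0.09  ] [29 26 26]
top 213 219 [0.4724 0.2242 0.039 ] [103  99 103]
top 200 165 [0.5443 0.27   0.2482] [197 193 194]
top 192 215 [0.4707 0.2956 0.0234] [186 179 183]
top 240 220 [0.5051 0.147  0.0084] [48 66 93]
top 213 165 [0.5543 0.2347 0.25  ] [232 232 234]
```

View pics/c.png

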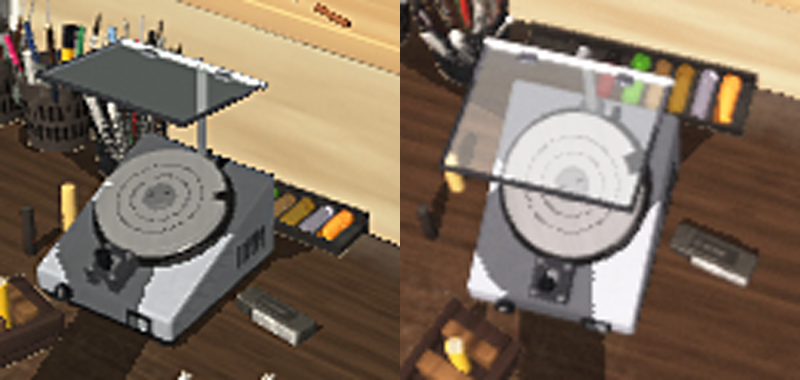

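```bash
cat >> h.py <<'E'
def lsplane(Q):
    c=Q.mean(0);n=np.linalg.svd(Q-c,full_matrices=False)[2][2];return c,n*np.sign(n[2])
E
python3 - <<'E'
from h import *
z=np.load('pics/scene0.npz');i,d=z['i'],z['d'];P=pts('scene',d)
c0=P[195,212]
m=np.linalg.norm(P-c0,axis=-1)<0.05
Q=P[m]
for _ in range(6):
    c,n=lsplane(Q); A=P[m]; Q=A[np.abs((A-c)@n)<0.003 if _ else np.abs((A-c)@n)<0.006]
print('plane',c,n,np.degrees(np.arccos(n[2])),len(Q))
yaw=np.arctan2(-n[1],-n[0]);print('yaw from normal',np.degrees(yaw))
near=(np.abs((P-c)@n)<0.004)&(np.linalg.norm(P-c0,axis=-1)<0.1)
ncc,l=cv2.connectedComponents(near.astype(np.uint8),connectivity=4);
k=np.bincount(l[near]).argmax();M=l==k
x=np.cross([-n[1],n[0],0],n)*-1
x=-np.cross(n,np.cross(n,[-n[0],-n[1],0]));x/=np.linalg.norm(x);y=np.cross(n,x)
A=np.stack([(P[M]-c)@x,(P[M]-c)@y],-1)
hull=cv2.convexHull(A.astype(np.float32))
(cx,cy),r=cv2.minEnclosingCircle(hull)
e=cv2.fitEllipse(hull);print(cx,cy,r,e)
pc=c+x*e[0][0]+y*e[0][1];print('centre',pc)
# knob/black
B=A-np.array(e[0])
# front edge of housing: deck points
hx=np.array([np.cos(yaw),np.sin(yaw),0])
o=pc+0  # origin
img=i.astype(int);dark=(img.max(-1)<45)
K=dark&(np.linalg.norm(P-(pc-0.095*x),axis=-1)<0.035)
R=P[K]-pc
L=np.stack([R@x,R@y,R@n],-1);print(len(L));print(L[L[:,2]>-0.004].mean(0),L[L[:,2]>-0.004].round(3)[:20])
# deck line points for yaw: front face
F=(P-pc)
print(viewer.camera_params('scene')['fx']/d[195,212],'px/m')
for n_ in ('top',):
    z=np.load('pics/top0.npz');i,d=z['i'],z['d'];P=pts('top',d);R=P-pc
    L=np.stack([R@x,R@y,R@n],-1)
    K=(np.abs(L[...,0]+.09)<.03)&(np.abs(L[...,1])<.025)&(i.max(-1)<60)&(L[...,2]>-0.004)
    print(L[K].round(3), L[K].mean(0))
E
```

```text
plane [0.57187212 0.22862749 0.09981405] [-0.34445962 -0.01978332  0.93859266] 20.18345978594258 419
yaw from normal 3.2870519621926224
-0.008479706011712551 0.0073975189588963985 0.07902395725250244 ((-0.004427381791174412, 0.005340947303920984), (0.13239361345767975, 0.15622687339782715), 106.71141815185547)
centre [0.56741721 0.23372138 0.09828648]
36
[-0.09040073 -0.00082133  0.01586017] [[-0.085  0.001  0.026]
 [-0.089  0.006  0.023]
 [-0.089  0.002  0.026]
 [-0.088 -0.002  0.027]
 [-0.086 -0.003  0.025]
 [-0.071  0.011  0.   ]
 [-0.091  0.006  0.022]
 [-0.094 -0.003  0.029]
 [-0.089 -0.001  0.023]
 [-0.088 -0.004  0.023]
 [-0.085 -0.004  0.019]
 [-0.095  0.003  0.023]
 [-0.095 -0.002  0.025]
 [-0.094 -0.006  0.027]
 [-0.091 -0.006  0.022]
 [-0.087 -0.005  0.017]
 [-0.096  0.002  0.02 ]
 [-0.095 -0.001  0.02 ]
 [-0.094 -0.004  0.02 ]
 [-0.091 -0.005  0.017]]
317.93466 px/m
[[-0.061  0.016  0.004]
 [-0.061 -0.013  0.005]
 [-0.076  0.01  -0.002]
 [-0.079  0.012 -0.002]
 [-0.079  0.004  0.028]
 [-0.073 -0.016  0.004]
 [-0.083  0.009  0.027]
 [-0.082  0.007  0.026]
 [-0.082  0.004  0.025]
 [-0.081  0.     0.028]
 [-0.08  -0.001  0.019]
 [-0.086  0.008  0.028]
 [-0.085  0.006  0.026]
 [-0.085  0.003  0.022]
 [-0.084 -0.     0.027]
 [-0.083 -0.003  0.024]
 [-0.09   0.016 -0.002]
 [-0.089  0.009  0.021]
 [-0.088  0.005  0.026]
 [-0.088  0.002  0.027]
 [-0.087 -0.     0.021]
 [-0.086 -0.004  0.028]
 [-0.086 -0.004  0.01 ]
 [-0.092  0.012  0.001]
 [-0.091  0.004  0.029]
 [-0.091  0.001  0.029]
 [-0.09  -0.003  0.033]
 [-0.089 -0.004  0.021]
 [-0.086 -0.016  0.002]
 [-0.094  0.008  0.002]
 [-0.093  0.002  0.004]
 [-0.089 -0.016  0.002]] [-0.08401844  0.0018275   0.01690767]
```

```bash
cat >> h.py <<'E'
H=dict(o=np.array([0.574,0.234,0.]),yaw=np.radians(3.0))
def hone(p):  # hone->world
    return H['o']+Ro.from_euler('z',H['yaw']).as_matrix()@np.array(p)
def rot(th): # tool leaned th deg
    c,s=np.cos(H['yaw']),np.sin(H['yaw']);t=np.radians(th)
    z=np.array([np.sin(t)*c,np.sin(t)*s,-np.cos(t)]);y=np.array([-s,c,0]);return np.stack([np.cross(y,z),y,z],1)
def rows(tip,th,n,g=-1,L=0.073,start=None):
    """rows from current pose to tip (hone frame)"""
    s=read_state();p=s['tool_pos'].copy();R=Ro.from_rotvec(s['tcp_rot'])
    Rd=Ro.from_matrix(rot(th));pd=hone(tip)-L*Rd.as_matrix()[:,2]
    p0=p.copy();w=(R.inv()*Rd).as_rotvec();R0=R;out=[]
    for k in range(1,n+1):
        tp=p0+(pd-p0)*k/n;tr=R0*Ro.from_rotvec(w*k/n)
        a=np.round(R.inv().apply(tp-p)/0.03,2);b=np.round((R.inv()*tr).as_rotvec()/np.radians(6),2)
        out.append([*map(float,a),*map(float,b),g]);p=p+R.apply(a*.03);R=R*Ro.from_rotvec(b*np.radians(6))
    print('max',np.abs(np.array(out)).max())
    for k in range(0,n,5):print(out[k:k+5])
E
python3 - <<'E'
from h import *
rows([-.135,0,.185],37,15)
print(viewer.camera_params('wrist'))
E
```

```text
max 1.0
[[-0.58, -0.67, 0.13, -0.1, -0.4, -0.3, -1], [-0.56, -0.7, 0.15, -0.1, -0.41, -0.3, -1], [-0.53, -0.71, 0.17, -0.11, -0.4, -0.3, -1], [-0.5, -0.73, 0.18, -0.1, -0.4, -0.3, -1], [-0.46, -0.75, 0.19, -0.1, -0.41, -0.3, -1]]
[[-0.44, -0.76, 0.2, -0.1, -0.4, -0.3, -1], [-0.4, -0.78, 0.22, -0.1, -0.4, -0.3, -1], [-0.37, -0.79, 0.22, -0.11, -0.4, -0.3, -1], [-0.33, -0.81, 0.22, -0.1, -0.41, -0.31, -1], [-0.3, -0.82, 0.23, -0.1, -0.4, -0.3, -1]]
[[-0.26, -0.83, 0.24, -0.1, -0.4, -0.3, -1], [-0.23, -0.84, 0.23, -0.1, -0.41, -0.3, -1], [-0.18, -0.85, 0.24, -0.11, -0.4, -0.3, -1], [-0.16, -0.86, 0.23, -0.1, -0.4, -0.3, -1], [-0.11, -0.86, 0.23, -0.1, -0.41, -0.3, -1]]
{'fx': 297.3186396354542, 'fy': 297.3186396354542, 'cx': 257.29906049726833, 'cy': 189.87458811821185, 'hand_eye': array([[-5.96477181e-04, -9.48821050e-01, -3.15813645e-01,
         8.15668325e-02],
       [ 9.99998623e-01, -1.05506596e-03,  1.28111132e-03,
         4.43521866e-04],
       [-1.54874962e-03, -3.15812446e-01,  9.48820373e-01,
        -6.97902929e-02],
       [ 0.00000000e+00,  0.00000000e+00,  0.00000000e+00,
         1.00000000e+00]])}
```

Call:
jog_arm(
  increments=[
    [[-0.58,-0.67,0.13,-0.1,-0.4,-0.3,-1],[-0.56,-0.7,0.15,-0.1,-0.41,-0.3,-1],[-0.53,-0.71,0.17,-0.11,-0.4,-0.3,-1],[-0.5,-0.73,0.18,-0.1,-0.4,-0.3,-1],[-0.46,-0.75,0.19,-0.1,-0.41,-0.3,-1]],
  ],
)

```text
time: 0.52
tool_pos: [0.3226, 0.4812, 0.283]
tcp_rot: [0.405, 2.894, 0.008]
wrist_force: [-0.2, -0.4, -0.1]
width: 0.299
grip_force: 0.0
```

Call:
jog_arm(
  increments=[
    [[-0.44,-0.76,0.2,-0.1,-0.4,-0.3,-1],[-0.4,-0.78,0.22,-0.1,-0.4,-0.3,-1],[-0.37,-0.79,0.22,-0.11,-0.4,-0.3,-1],[-0.33,-0.81,0.22,-0.1,-0.41,-0.31,-1],[-0.3,-0.82,0.23,-0.1,-0.4,-0.3,-1]],
  ],
)

```text
time: 0.93
tool_pos: [0.359, 0.3525, 0.2633]
tcp_rot: [0.156, 2.702, 0.016]
wrist_force: [1.1, -0.1, -0.6]
width: 0.004
grip_force: 0.0
```

Call:
jog_arm(
  increments=[
    [[-0.26,-0.83,0.24,-0.1,-0.4,-0.3,-1],[-0.23,-0.84,0.23,-0.1,-0.41,-0.3,-1],[-0.18,-0.85,0.24,-0.11,-0.4,-0.3,-1],[-0.16,-0.86,0.23,-0.1,-0.4,-0.3,-1],[-0.11,-0.86,0.23,-0.1,-0.41,-0.3,-1]],
  ],
)

```text
time: 1.35
tool_pos: [0.3953, 0.2241, 0.2433]
tcp_rot: [-0.068, 2.492, 0.024]
wrist_force: [0.8, -0.2, 0.7]
width: -0.003
grip_force: 0.0
```

```bash
python3 - <<'E'
from h import *
s=read_state();i,d=viewer.read_camera('wrist')
np.savez('pics/w1.npz',i=i,d=d,p=s['tool_pos'],r=s['tcp_rot'],t=s['time']);cv2.imwrite('pics/w1.png',i)
print(s['time'],read_state()['time'])
E
```

```text
1.35 1.4
```

View pics/w1.png

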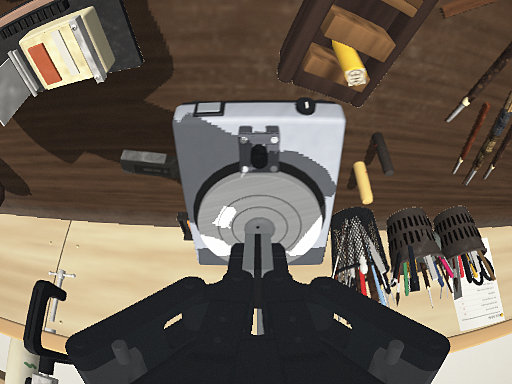

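The wrist view shows the hone upside down: platen centre near (259,226), knob (258,155), housing front corners near (174,105) and (345,103), and a dark spot at (184,222) that could be the notch. I'll cast these onto the known planes.

```bash
cat >> h.py <<'E'
W=viewer.camera_params('wrist');HE=np.array(W['hand_eye'])
def wray(uv,p,r):
    uv=np.atleast_2d(uv).astype(float);a=(uv[:,0]-W['cx'])/W['fx'];b=(uv[:,1]-W['cy'])/W['fy']
    t=np.hypot(a,b)+1e-9;v=np.stack([np.sin(t)*a/t,np.sin(t)*b/t,np.cos(t)],-1)
    R=Ro.from_rotvec(r).as_matrix();return R@HE[:3,3]+p,v@HE[:3,:3].T@R.T
def wproj(X,p,r):
    R=Ro.from_rotvec(r).as_matrix();c=((np.atleast_2d(X)-p)@R-HE[:3,3])@HE[:3,:3]
    rr=np.hypot(c[:,0],c[:,1]);t=np.arctan2(rr,c[:,2])
    return np.stack([W['cx']+W['fx']*t*c[:,0]/rr,W['cy']+W['fy']*t*c[:,1]/rr],-1)
def onplane(uv,p,r,q,n):
    o,v=wray(uv,p,r);return o+v*(((q-o)@n)/(v@n))[:,None]
E
python3 - <<'E'
from h import *
z=np.load('pics/w1.npz');i,d,p,r=z['i'],z['d'],z['p'],z['r']
g=cv2.cvtColor(i,cv2.COLOR_BGR2GRAY)
ez=np.array([0,0,1.])
# deck front edge: gradient down columns
pt=[]
for u in range(228,300,6):
    pass
for u in list(range(230,290,8)): 
    col=g[85:115,u].astype(int);v=85+np.argmax(np.diff(col));pt.append((u,v))
print('front edge',pt)
print('front', onplane(pt,p,r,np.array([0,0,.044]),ez).round(4)[:, :2].tolist())
for v in (120,150,180):
    row=g[v].astype(int);print(v,[ (u,row[u]) for u in range(160,205,3)],[ (u,row[u]) for u in range(320,352,3)])
# rim at front: column profile
for u in (230,240,258,276,286): print(u,g[160:190,u].tolist())
# depth at some pixels -> world
def dp(u,v):
    o,vv=wray((u,v),p,r);Rz=Ro.from_rotvec(r).as_matrix()@HE[:3,2];return o+vv[0]*d[v,u]/(vv[0]@Rz)
for uv in [(258,150),(258,155),(230,205),(290,205),(258,190),(225,185),(290,185),(200,130),(320,130),(258,118)]:print(uv,dp(*uv).round(4),g[uv[1],uv[0]])
E
```

```text
front edge [(230, np.int64(102)), (238, np.int64(102)), (246, np.int64(102)), (254, np.int64(102)), (262, np.int64(102)), (270, np.int64(102)), (278, np.int64(102)), (286, np.int64(102))]
front [[0.4539, 0.2043], [0.4536, 0.2113], [0.4533, 0.2183], [0.453, 0.2253], [0.4526, 0.2323], [0.4522, 0.2393], [0.4518, 0.2463], [0.4512, 0.2533]]
120 [(160, np.int64(36)), (163, np.int64(39)), (166, np.int64(37)), (169, np.int64(38)), (172, np.int64(61)), (175, np.int64(110)), (178, np.int64(182)), (181, np.int64(122)), (184, np.int64(112)), (187, np.int64(113)), (190, np.int64(112)), (193, np.int64(113)), (196, np.int64(114)), (199, np.int64(112)), (202, np.int64(133))] [(320, np.int64(236)), (323, np.int64(236)), (326, np.int64(234)), (329, np.int64(235)), (332, np.int64(234)), (335, np.int64(232)), (338, np.int64(232)), (341, np.int64(231)), (344, np.int64(190)), (347, np.int64(67)), (350, np.int64(73))]
150 [(160, np.int64(36)), (163, np.int64(34)), (166, np.int64(38)), (169, np.int64(34)), (172, np.int64(39)), (175, np.int64(43)), (178, np.int64(107)), (181, np.int64(106)), (184, np.int64(1
[... 1337 characters left out ...]
0, 158, 164, 164, 163, 162, 161]
276 [59, 62, 58, 63, 62, 62, 89, 107, 113, 113, 103, 63, 97, 144, 153, 146, 152, 170, 168, 158, 158, 164, 163, 162, 162, 162, 162, 162, 158, 156]
286 [107, 109, 101, 64, 29, 30, 31, 31, 31, 31, 33, 30, 29, 72, 133, 151, 148, 150, 146, 157, 167, 163, 162, 163, 162, 159, 157, 157, 159, 162]
(258, 150) [0.4741 0.2298 0.0819] 26
(258, 155) [0.4719 0.2297 0.0894] 25
(230, 205) [0.5472 0.2053 0.0921] 153
(290, 205) [0.5438 0.2664 0.0923] 116
(258, 190) [0.53   0.233  0.0844] 162
(225, 185) [0.5245 0.2005 0.0834] 161
(290, 185) [0.5215 0.2637 0.0832] 159
(200, 130) [0.4875 0.1751 0.0458] 106
(320, 130) [0.48   0.2896 0.0471] 211
(258, 118) [0.4744 0.23   0.0411] 229
```

```bash
python3 - <<'E'
from h import *
i=np.load('pics/w1.npz')['i'];cv2.imwrite('pics/w1c.png',cv2.resize(i[90:270,160:360],(800,720),interpolation=cv2.INTER_CUBIC)[:600])
E
```

```text
(no output)
```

View pics/w1c.png

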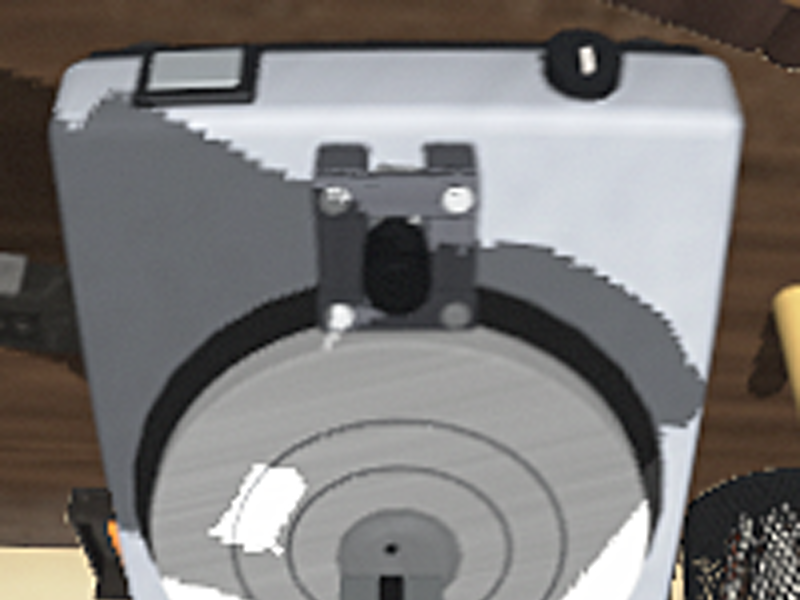

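```bash
python3 - <<'E'
from h import *
z=np.load('pics/w1.npz');p,r=z['p'],z['r'];ez=np.array([0,0,1.])
print(Ro.from_rotvec(r).as_matrix().round(3))
for nm,uv,zz,xh in [('dot',(257.6,226.8),.1084,-.0088),('rim',(258,172.3),.0796,-.0707),('frontedge',(258,102),.044,-.110),('screw',(244.5,139.5),.06,0),('screw',(274.5,139),.06,0),('screwb',(245,169),.07,0),('screwb',(273.5,169),.07,0)]:
    q=onplane(uv,p,r,np.array([0,0,zz]),ez)[0];print(nm,q.round(4),(q[0]-xh).round(4))
# scene camera
c=viewer.camera_params('scene');R=np.array(c['R']);t=np.array(c['t'])
def sc(u,v,zz):
    dr=R.T@np.array([(u-c['cx'])/c['fx'],(v-c['cy'])/c['fy'],1]);o=-R.T@t;return o+dr*(zz-o[2])/dr[2]
i=np.load('pics/scene0.npz')['i'];b=cv2.resize(i[130:255,160:290],None,fx=4,fy=4)
print(sc(160+160/400*130,130+195/380*125,.1084))
E
```

```text
[[-0.796 -0.055  0.603]
 [-0.043  0.999  0.034]
 [-0.604  0.001 -0.797]]
dot [0.5624 0.2343 0.1084] 0.5712
rim [0.5077 0.2317 0.0796] 0.5784
frontedge [0.4528 0.2288 0.044 ] 0.5628
screw [0.4846 0.2182 0.06  ] 0.4846
screw [0.4824 0.2455 0.06  ] 0.4824
screwb [0.5155 0.2195 0.07  ] 0.5155
screwb [0.514  0.2472 0.07  ] 0.514
[0.56892069 0.22918827 0.1084    ]
```

```bash
sed -i "s/^H=.*/H=dict(o=np.array([0.572,0.2347,0.]),yaw=np.radians(2.7))/" h.py; python3 - <<'E'
from h import *
rows([-.085,-.055,.0651],37,5)
n=np.array([-np.sin(.349),0,np.cos(.349)]);print('normal in tool axes',rot(37).T@(Ro.from_euler('z',H['yaw']).as_matrix()@n))
E
```

```text
max 1.0
[[0.2, -0.32, 0.82, -0.0, 0.0, 0.01, -1], [0.21, -0.32, 0.82, -0.01, 0.0, 0.02, -1], [0.2, -0.32, 0.82, 0.0, 0.0, 0.01, -1], [0.21, -0.32, 0.82, -0.0, 0.0, 0.02, -1], [0.2, -0.32, 0.82, -0.0, 0.0, 0.01, -1]]
normal in tool axes [-2.92434677e-01  2.39354850e-19 -9.56285501e-01]
```

Call:
jog_arm(
  increments=[
    [[0.2,-0.32,0.82,0,0,0.01,-1],[0.21,-0.32,0.82,0,0,0.02,-1],[0.2,-0.32,0.82,0,0,0.01,-1],[0.21,-0.32,0.82,0,0,0.02,-1],[0.2,-0.32,0.82,0,0,0.01,-1]],
  ],
)

```text
time: 1.82
tool_pos: [0.4476, 0.1797, 0.126]
tcp_rot: [-0.055, 2.495, 0.028]
wrist_force: [0.7, -0.4, 1.1]
width: -0.003
grip_force: 0.0
```

Call:
jog_arm(
  increments=[
    [[0.015,0,0.048,0,0,0,-1],[0.015,0,0.048,0,0,0,-1],[0.01,0,0.032,0,0,0,-1],[0.01,0,0.032,0,0,0,-1],[0,0,0,0,0,0,-1]],
  ],
)

```text
time: 2.23
tool_pos: [0.45, 0.1814, 0.124]
tcp_rot: [-0.056, 2.491, 0.029]
wrist_force: [0.5, 0.0, 1.8]
width: -0.001
grip_force: 0.0
```

Call:
jog_arm(
  increments=[
    [[0.01,0,0.032,0,0,0,-1],[0.01,0,0.032,0,0,0,-1],[0.01,0,0.032,0,0,0,-1],[0.01,0,0.032,0,0,0,-1],[0,0,0,0,0,0,-1]],
  ],
)

```text
time: 2.65
tool_pos: [0.4506, 0.1805, 0.1185]
tcp_rot: [-0.056, 2.494, 0.027]
wrist_force: [-0.1, 0.8, 0.1]
width: 0.002
grip_force: 0.0
```

```bash
cat >> h.py <<'E'
def tip(s=None,L=0.073):
    s=s or read_state();w=s['tool_pos']+L*Ro.from_rotvec(s['tcp_rot']).as_matrix()[:,2]
    return Ro.from_euler('z',-H['yaw']).as_matrix()@(w-H['o'])
n_=np.array([-np.sin(np.radians(20)),0,np.cos(np.radians(20))])
def plat(t): # hone->platen frame
    q=np.array(t)-np.array([-.00684,0,.1028]);return np.array([q@[np.cos(np.radians(20)),0,np.sin(np.radians(20))],q[1],q@n_])
E
python3 - <<'E'
from h import *
s=read_state();print(tip(s),plat(tip(s)),s['time'],s['joint_vel'].round(3),s['wrist_force'],s['tool_pos'])
E
```

```text
[-0.07977712 -0.04808784  0.06028392] [-0.08307982 -0.04808784 -0.01500608] 2.65 [-0.002  0.     0.001  0.013  0.003 -0.015] [-0.10811646  0.75284774  0.10517505] [0.45062833 0.18049199 0.11852228]
```

Call:
jog_arm(
  increments=[
    [[0.01,0,0.032,0,0,0,-1],[0.01,0,0.032,0,0,0,-1],[0,0,0,0,0,0,-1],[0,0,0,0,0,0,-1],[0,0,0,0,0,0,-1]],
  ],
)

```text
time: 3.07
tool_pos: [0.4514, 0.1804, 0.1166]
tcp_rot: [-0.055, 2.494, 0.027]
wrist_force: [0.8, -0.1, -0.0]
width: 0.004
grip_force: 0.0
```

Call:
jog_arm(
  increments=[
    [[0.01,0,0.032,0,0,0,-1],[0,0,0,0,0,0,-1],[0,0,0,0,0,0,-1],[0,0,0,0,0,0,-1],[0,0,0,0,0,0,-1]],
  ],
)

```text
time: 3.48
tool_pos: [0.4517, 0.1805, 0.1158]
tcp_rot: [-0.056, 2.494, 0.027]
wrist_force: [-0.0, 0.8, -0.1]
width: 0.0
grip_force: 0.0
```

Call:
jog_arm(
  increments=[
    [[0.01,0,0.032,0,0,0,-1],[0,0,0,0,0,0,-1],[0,0,0,0,0,0,-1],[0,0,0,0,0,0,-1],[0,0,0,0,0,0,-1]],
  ],
)

```text
time: 3.9
tool_pos: [0.4521, 0.1805, 0.1148]
tcp_rot: [-0.056, 2.494, 0.027]
wrist_force: [0.0, -0.0, 0.3]
width: 0.0
grip_force: 0.0
```

Call:
jog_arm(
  increments=[
    [[0.01,0,0.032,0,0,0,-1],[0,0,0,0,0,0,-1],[0.01,0,0.032,0,0,0,-1],[0,0,0,0,0,0,-1],[0,0,0,0,0,0,-1]],
  ],
)

```text
time: 4.32
tool_pos: [0.4527, 0.1805, 0.1128]
tcp_rot: [-0.056, 2.494, 0.027]
wrist_force: [0.9, 0.3, 0.1]
width: 0.003
grip_force: 0.0
```

Call:
jog_arm(
  increments=[
    [[0.01,0,0.032,0,0,0,-1],[0,0,0,0,0,0,-1],[0.01,0,0.032,0,0,0,-1],[0,0,0,0,0,0,-1],[0,0,0,0,0,0,-1]],
  ],
)

```text
time: 4.73
tool_pos: [0.4534, 0.1806, 0.1109]
tcp_rot: [-0.056, 2.494, 0.027]
wrist_force: [0.0, -0.1, -0.4]
width: -0.0
grip_force: 0.0
```

```bash
python3 - <<'E'
from h import *
s=read_state();print(plat(tip(s)),s['time'],s['wrist_force'],s['tool_pos'])
E
```

```text
[-0.08311768 -0.04813477 -0.02309012] 4.7333 [ 0.01061937 -0.12014916 -0.44424226] [0.45336475 0.18058313 0.11091918]
```

Call:
jog_arm(
  increments=[
    [[0.01,0,0.032,0,0,0,-1],[0,0,0,0,0,0,-1],[0.01,0,0.032,0,0,0,-1],[0,0,0,0,0,0,-1],[0,0,0,0,0,0,-1]],
  ],
)

```text
time: 5.15
tool_pos: [0.4541, 0.1807, 0.1097]
tcp_rot: [-0.055, 2.493, 0.027]
wrist_force: [-10.2, -0.9, 12.5]
width: -0.002
grip_force: 7.6
```

Call:
jog_arm(
  increments=[
    [[0.01,0,0.032,0,0,0,-1],[0,0,0,0,0,0,-1],[0.01,0,0.032,0,0,0,-1],[0,0,0,0,0,0,-1],[0,0,0,0,0,0,-1]],
  ],
)

```text
time: 5.57
tool_pos: [0.4543, 0.1807, 0.1091]
tcp_rot: [-0.055, 2.49, 0.028]
wrist_force: [-36.2, -4.8, 41.5]
width: 0.0
grip_force: 25.9
```

```bash
python3 - <<'E'
from h import *
s=read_state();print(plat(tip(s)),s['time'],s['wrist_force'],s['tool_pos'])
i,d=viewer.read_camera('wrist');np.savez('pics/w2.npz',i=i,d=d,p=s['tool_pos'],r=s['tcp_rot'],t=s['time'])
j,d2=viewer.read_camera('scene')
cv2.imwrite('pics/w2.png',np.hstack([i[60:,100:420],cv2.resize(j[130:260,150:300],(374,324))]))
E
```

```text
[-0.0826224  -0.04801174 -0.02498179] 5.5667 [-36.20897657  -4.82205167  41.47801798] [0.45425376 0.18073599 0.1091462 ]
```

View pics/w2.png

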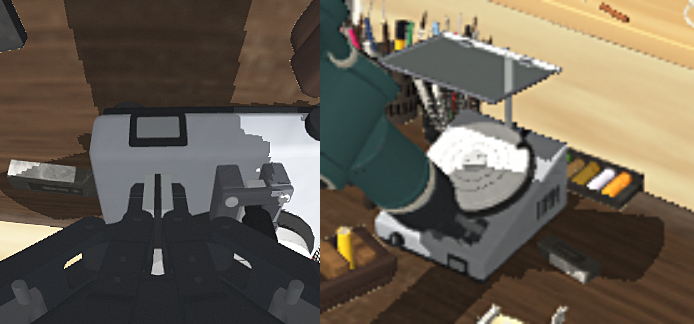

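The fingers touched the deck: contact starts at a platen-frame height of about -24.2 mm, and the command stiffness is about 20 N/mm. So the platen face will be at about -4.2 mm in my frame. Now I'll lift and go to a hover over the platen.

```bash
cat >> h.py <<'E'
def unplat(q):
    c,s=np.cos(np.radians(20)),np.sin(np.radians(20));return np.array([-.00684+q[0]*c-q[2]*s,q[1],.1028+q[0]*s+q[2]*c])
E
python3 - <<'E'
from h import *
import h
# two-stage: first lift 45 mm via rows, then compute from virtual
s=read_state();rows(unplat([-.083,-.03,.020]),37,5)
s2=dict(s);Rd=rot(37);s2['tool_pos']=hone(unplat([-.083,-.03,.020]))-.073*Rd[:,2];s2['tcp_rot']=Ro.from_matrix(Rd).as_rotvec()
h.read_state=lambda:s2
rows(unplat([-.036,0,.010]),37,5)
E
```

```text
max 1.0
[[-0.09, 0.12, -0.29, 0.01, 0.01, -0.01, -1], [-0.09, 0.13, -0.28, 0.01, 0.01, -0.01, -1], [-0.08, 0.12, -0.29, 0.01, 0.01, -0.01, -1], [-0.09, 0.12, -0.29, 0.01, 0.01, -0.01, -1], [-0.09, 0.13, -0.28, 0.01, 0.01, -0.0, -1]]
max 1.0
[[-0.28, 0.2, 0.16, 0.0, 0.0, 0.0, -1], [-0.28, 0.2, 0.15, -0.0, 0.0, 0.0, -1], [-0.28, 0.2, 0.16, 0.0, 0.0, 0.0, -1], [-0.28, 0.2, 0.15, -0.0, 0.0, 0.0, -1], [-0.28, 0.2, 0.16, -0.0, 0.0, 0.0, -1]]
```

Call:
jog_arm(
  increments=[
    [[-0.09,0,-0.29,0.01,0.01,-0.01,-1],[-0.09,0.05,-0.28,0.01,0.01,-0.01,-1],[-0.08,0.15,-0.29,0.01,0.01,-0.01,-1],[-0.09,0.2,-0.29,0.01,0.01,-0.01,-1],[-0.09,0.2,-0.28,0.01,0.01,0,-1]],
  ],
)

```text
time: 6.08
tool_pos: [0.4383, 0.1978, 0.1498]
tcp_rot: [-0.058, 2.499, 0.019]
wrist_force: [0.4, -0.1, 0.7]
width: 0.002
grip_force: 0.0
```

Call:
jog_arm(
  increments=[
    [[-0.28,0.2,0.16,0,0,0,-1],[-0.28,0.2,0.15,0,0,0,-1],[-0.28,0.2,0.16,0,0,0,-1],[-0.28,0.2,0.15,0,0,0,-1],[-0.28,0.2,0.16,0,0,0,-1]],
  ],
)

```text
time: 6.5
tool_pos: [0.4861, 0.2305, 0.1554]
tcp_rot: [-0.059, 2.5, 0.018]
wrist_force: [-0.6, 0.9, 0.8]
width: -0.002
grip_force: 0.0
```

```bash
python3 - <<'E'
from h import *
s=read_state();print(plat(tip(s)),s['time'],s['wrist_force'])
i,d=viewer.read_camera('wrist');np.savez('pics/w3.npz',i=i,d=d,p=s['tool_pos'],r=s['tcp_rot'],t=s['time'])
cv2.imwrite('pics/w3.png',i)
E
```

```text
[-0.03538074 -0.00022592  0.00657616] 6.5 [-0.60822926  0.93772378  0.78722483]
```

View pics/w3.png

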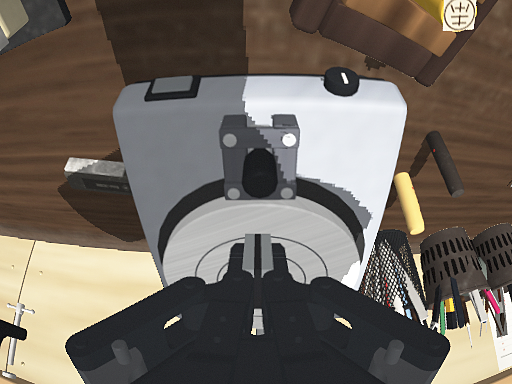

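The wrist view at hover shows the knob at (260,172) and the front half of the rim from about (165,240) through (258,197) to (360,240). The notch isn't in the visible half. Next I'll check the rim radius in my frame.

```bash
cat >> h.py <<'E'
ZP=-.0042
def ringuv(rad,ang,p,r,dx=0,dy=0,z=None):
    z=ZP if z is None else z
    X=np.array([hone(unplat([dx-rr*np.cos(a),dy-rr*np.sin(a),z])) for rr,a in zip(*map(np.ravel,np.broadcast_arrays(rad,ang)))])
    return wproj(X,p,r)
def samp(g,uv): return cv2.remap(g,uv[:,0].astype(np.float32)[None],uv[:,1].astype(np.float32)[None],cv2.INTER_LINEAR)[0]
E
python3 - <<'E'
from h import *
for f in('w1','w3'):
    z=np.load(f'pics/{f}.npz');i,p,r=z['i'],z['p'],z['r'];g=cv2.cvtColor(i,cv2.COLOR_BGR2GRAY)
    print(f)
    for a in (-75,-60,-45,-30,30,45,60,75):
        rr=np.arange(56,80,1.)/1000;print(a,samp(g,ringuv(rr,np.radians(a),p,r)).tolist())
E
```

```text
w1
-75 [164, 165, 163, 165, 164, 167, 164, 164, 166, 165, 139, 83, 49, 54, 60, 57, 62, 120, 197, 222, 221, 218, 215, 218]
-60 [163, 162, 161, 161, 158, 158, 159, 156, 149, 138, 112, 54, 27, 32, 35, 34, 32, 34, 55, 90, 110, 110, 109, 110]
-45 [162, 161, 162, 162, 165, 160, 151, 147, 147, 133, 92, 42, 29, 36, 34, 35, 30, 31, 33, 72, 102, 108, 107, 106]
-30 [162, 162, 166, 166, 156, 147, 145, 147, 147, 120, 68, 28, 31, 32, 32, 30, 34, 32, 31, 54, 92, 108, 109, 108]
30 [161, 164, 157, 150, 144, 146, 150, 146, 87, 29, 31, 34, 33, 33, 33, 34, 31, 24, 78, 103, 109, 106, 107, 107]
45 [160, 163, 165, 158, 145, 144, 150, 124, 60, 26, 32, 33, 34, 34, 33, 28, 42, 85, 107, 106, 106, 105, 106, 104]
60 [166, 167, 167, 166, 164, 154, 139, 103, 44, 29, 32, 30, 34, 30, 25, 55, 96, 109, 107, 105, 104, 106, 105, 104]
75 [168, 167, 166, 167, 165, 166, 159, 105, 42, 26, 32, 33, 28, 42, 80, 103, 105, 102, 104, 107, 104, 94, 73, 60]
w3
-75 [187, 189, 189, 189, 190, 189, 189, 189, 188, 187, 190, 150, 60, 66, 59, 172, 245, 238, 236, 240, 244, 113, 140, 24]
-60 [187, 186, 186, 186, 186, 185, 186, 187, 187, 160, 150, 32, 38, 50, 51, 52, 44, 82, 244, 242, 241, 240, 238, 238]
-45 [190, 190, 189, 190, 190, 196, 189, 164, 164, 165, 170, 63, 39, 39, 39, 40, 39, 38, 39, 44, 129, 126, 125, 120]
-30 [188, 187, 184, 190, 191, 169, 170, 170, 173, 172, 175, 57, 38, 38, 38, 40, 42, 40, 37, 38, 42, 124, 126, 122]
30 [185, 192, 185, 166, 166, 165, 167, 168, 126, 36, 40, 38, 40, 42, 40, 40, 41, 38, 98, 127, 124, 124, 124, 123]
45 [186, 186, 188, 174, 162, 163, 171, 94, 34, 38, 40, 42, 40, 41, 35, 60, 130, 124, 124, 123, 124, 123, 122, 123]
60 [189, 188, 189, 186, 180, 156, 60, 36, 40, 40, 39, 35, 66, 121, 122, 122, 121, 122, 124, 123, 121, 121, 121, 87]
75 [186, 186, 189, 191, 193, 196, 124, 32, 35, 53, 115, 121, 120, 117, 108, 125, 119, 87, 89, 94, 99, 100, 101, 102]
```

The rim fit puts the true centre about 10 mm further back and 2.4 mm left of my estimate, which agrees with both the depth reading and the deck touch. I'll update the frame and check the yaw.

```bash
sed -i "s/^H=.*/H=dict(o=np.array([0.5826,0.2371,0.]),yaw=np.radians(2.7))/; s/^ZP=.*/ZP=0.0/" h.py
python3 - <<'E'
from h import *
z=np.load('pics/w3.npz');i,p,r=z['i'],z['p'],z['r'];g=cv2.cvtColor(i,cv2.COLOR_BGR2GRAY)
for a in (-75,-60,-45,-30,30,45,60,75):
    rr=np.arange(62,74,1.)/1000;print(a,samp(g,ringuv(rr,np.radians(a),p,r)).tolist())
n=Ro.from_euler('z',H['yaw']).as_matrix()@n_
for h_,uvs in ((-.003,[(230,140),(288,140),(232,193),(287,193)]),(.031,[(260,180)]),(.03,[(260,150)])):
    for uv in uvs:
        q=onplane(uv,p,r,hone(unplat([0,0,h_])),n)[0];t=Ro.from_euler('z',-H['yaw']).as_matrix()@(q-H['o']);print(uv,plat(t).round(4))
print(plat(tip(dict(tool_pos=p,tcp_rot=r))))
print('home px',ringuv([.055,.062,.068],0.,p,r).round(1))
E
```

```text
-75 [176, 234, 248, 248, 255, 255, 255, 102, 204, 244, 237, 240]
-60 [184, 183, 184, 183, 184, 185, 187, 124, 63, 72, 73, 70]
-45 [187, 188, 189, 189, 189, 190, 195, 169, 160, 164, 100, 35]
-30 [190, 190, 189, 187, 188, 190, 196, 175, 171, 170, 171, 170]
30 [185, 183, 184, 184, 186, 194, 181, 164, 166, 165, 165, 177]
45 [184, 186, 185, 185, 187, 190, 169, 162, 168, 72, 37, 40]
60 [193, 192, 191, 191, 194, 178, 44, 37, 39, 40, 36, 62]
75 [193, 194, 195, 191, 184, 102, 93, 120, 118, 116, 125, 236]
(230, 140) [-0.104  -0.0143 -0.003 ]
(288, 140) [-0.104  0.013 -0.003]
(232, 193) [-0.0732 -0.0148 -0.003 ]
(287, 193) [-0.0732  0.0142 -0.003 ]
(260, 180) [-0.1037 -0.0004  0.031 ]
(260, 150) [-0.1158 -0.0005  0.03  ]
[-0.04543666 -0.00212393  0.01023622]
home px [[260.  222.8]
 [260.1 213.1]
 [260.1 204.3]]
```

```bash
cat >> h.py <<'E'
A_=np.radians(np.arange(-85,86,1.))
def notch():
    s=read_state();i,d=viewer.read_camera('wrist');g=cv2.cvtColor(i,cv2.COLOR_BGR2GRAY)
    v=np.mean([samp(g,ringuv(q,A_,s['tool_pos'],s['tcp_rot'])).astype(float) for q in(.059,.061,.063,.065)],0)
    k=v<110
    return round(s['time'],3),(round(float(np.degrees(A_[k]).mean()),1),int(k.sum())) if k.any() else None,i
E
python3 - <<'E'
from h import *
rows(unplat([-.031,0,.007]),37,5)
for _ in range(2):print(notch()[:2])
E
```

```text
max 1.0
[[-0.07, 0.0, 0.05, 0.0, -0.0, -0.0, -1], [-0.07, 0.01, 0.05, 0.0, -0.01, -0.0, -1], [-0.07, 0.0, 0.04, 0.0, -0.0, -0.0, -1], [-0.06, 0.01, 0.05, 0.01, -0.01, -0.0, -1], [-0.07, 0.0, 0.05, -0.0, -0.0, -0.0, -1]]
(6.55, None)
(6.6, None)
```

Call:
jog_arm(
  increments=[
    [[-0.07,0,0.05,0,0,0,-1],[-0.07,0.01,0.05,0,-0.01,0,-1],[-0.07,0,0.04,0,0,0,-1],[-0.06,0.01,0.05,0.01,-0.01,0,-1],[-0.07,0,0.05,0,0,0,-1]],
  ],
)

```text
time: 7.07
tool_pos: [0.4974, 0.2311, 0.1562]
tcp_rot: [-0.058, 2.497, 0.017]
wrist_force: [0.1, -0.6, 0.2]
width: 0.002
grip_force: 0.0
```

```bash
python3 - <<'E'
from h import *
print(plat(tip()))
for _ in range(24):
    t,a,i=notch()
    if a: print(t,a); cv2.imwrite('pics/n.png',i)
print(t)
E
```

```text
[-0.0343721  -0.00215572  0.0072103 ]
7.467 (-84.0, 3)
7.517 (-82.5, 6)
7.567 (-79.5, 6)
7.617 (-76.0, 7)
7.667 (-72.5, 6)
7.717 (-69.5, 6)
7.767 (-66.5, 6)
7.817 (-63.0, 7)
7.867 (-60.0, 7)
7.917 (-57.0, 7)
7.967 (-54.0, 7)
8.017 (-51.0, 7)
8.067 (-47.5, 8)
8.117 (-45.0, 9)
8.167 (-42.0, 9)
8.217 (-39.0, 9)
8.217
```

```bash
python3 - <<'E'
from h import *
s=read_state();i=cv2.imread('pics/n.png');g=cv2.cvtColor(i,cv2.COLOR_BGR2GRAY)
for q in(.054,.056,.058,.06,.062,.064,.066):print(q,samp(g,ringuv(q,np.radians(np.arange(-60,-20,1.5)),s['tool_pos'],s['tcp_rot'])).tolist())
cv2.imwrite('pics/nc.png',cv2.resize(g[170:290,220:400],None,fx=4,fy=4,interpolation=cv2.INTER_CUBIC));print(ringuv(.062,np.radians(-39.),s['tool_pos'],s['tcp_rot']))
E
```

```text
0.054 [185, 184, 185, 188, 187, 188, 187, 188, 187, 187, 186, 186, 187, 187, 188, 188, 185, 183, 187, 185, 186, 184, 184, 184, 185, 187, 189]
0.056 [187, 185, 183, 183, 172, 167, 170, 173, 175, 178, 172, 174, 178, 177, 179, 179, 171, 159, 185, 183, 184, 186, 189, 187, 187, 184, 184]
0.058 [187, 189, 187, 187, 175, 168, 170, 170, 170, 168, 166, 166, 166, 166, 167, 168, 167, 171, 188, 188, 189, 189, 189, 184, 183, 186, 188]
0.06 [189, 191, 189, 189, 177, 169, 170, 170, 165, 165, 168, 149, 110, 146, 165, 168, 171, 170, 189, 188, 190, 190, 189, 188, 187, 189, 186]
0.062 [192, 190, 189, 191, 177, 165, 165, 168, 171, 172, 179, 122, 36, 40, 39, 36, 35, 44, 195, 190, 190, 190, 186, 186, 189, 189, 188]
0.064 [185, 184, 184, 184, 178, 172, 172, 172, 173, 176, 181, 64, 38, 38, 38, 41, 40, 47, 193, 185, 186, 187, 187, 190, 189, 187, 186]
0.066 [189, 191, 194, 193, 183, 170, 172, 172, 172, 179, 184, 31, 39, 40, 39, 42, 40, 40, 201, 195, 193, 194, 189, 186, 186, 186, 190]
[[330.92421952 219.88595918]]
```

View pics/nc.png

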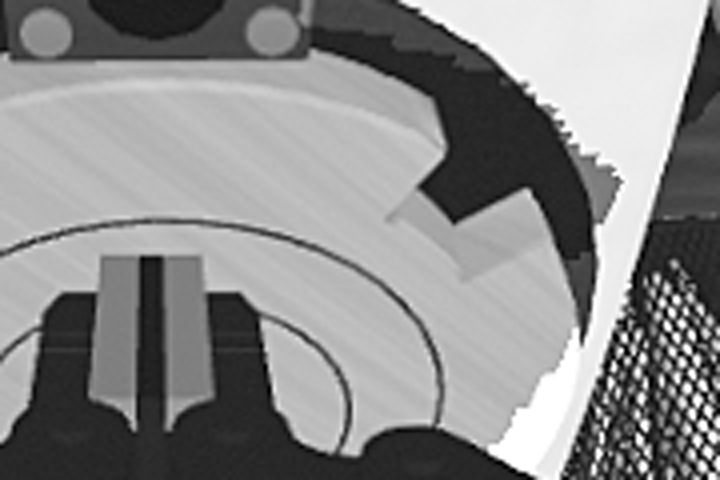

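The zoom shows the notch clearly: its top-face edges are at about -54.5° and -33.5°, so its middle was at -44° at t = 8.217, moving about 64.5°/s. It should reach home at about t = 8.90, so I'll time the touch for about 8.88.

Call:
jog_arm(
  increments=[
    [[0.008,0,0.0255,0,0,0,-1],[0.008,0,0.0255,0,0,0,-1],[0.008,0,0.0255,0,0,0,-1],[0.008,0,0.0255,0,0,0,-1],[0.008,0,0.0255,0,0,0,-1]],
  ],
)

```text
time: 8.68
tool_pos: [0.4987, 0.2312, 0.1523]
tcp_rot: [-0.058, 2.497, 0.017]
wrist_force: [1.0, 0.1, -0.1]
width: 0.002
grip_force: 0.0
```

Call:
jog_arm(
  increments=[
    [[0.0195,0,0.064,0,0,0,-1],[0.0235,0,0.0765,0,0,0,-1],[0.004,0,0.013,0,0,0,-1],[0,0,0,0,0,0,-1],[0,0,0,0,0,0,-1]],
  ],
)

```text
time: 9.1
tool_pos: [0.5002, 0.2317, 0.1491]
tcp_rot: [-0.058, 2.495, 0.019]
wrist_force: [-14.8, -1.2, 16.1]
width: 0.003
grip_force: 10.4
```

```bash
cat >> h.py <<'E'
def edges(i,s):
    g=cv2.cvtColor(i,cv2.COLOR_BGR2GRAY);o=[]
    for q in(.058,.062,.065):o.append(samp(g,ringuv(q,np.radians(np.arange(-30,31,2.)),s['tool_pos'],s['tcp_rot'])).tolist())
    return o
E
python3 - <<'E'
from h import *
s=read_state();print(s['time'],plat(tip(s)),s['wrist_force'])
for k in range(2):
    t,a,i=notch();print(t,a)
for l in edges(i,s):print(l)
g=cv2.cvtColor(i,cv2.COLOR_BGR2GRAY);cv2.imwrite('pics/st.png',cv2.resize(g[150:290,160:360],None,fx=4,fy=4,interpolation=cv2.INTER_CUBIC))
E
```

```text
9.1 [-0.03394753 -0.00156097 -0.00040283] [-14.77646356  -1.24400713  16.07677702]
9.1 None
9.15 None
[184, 187, 188, 187, 189, 158, 159, 173, 176, 177, 177, 177, 176, 177, 159, 192, 189, 188, 190, 186, 184, 186, 185, 184, 184, 184, 187, 189, 189, 185, 186]
[190, 191, 191, 191, 190, 155, 154, 159, 174, 175, 175, 174, 175, 175, 163, 191, 191, 190, 187, 187, 188, 190, 188, 188, 184, 187, 185, 182, 186, 187, 191]
[186, 183, 186, 190, 193, 165, 158, 133, 33, 37, 33, 38, 46, 65, 50, 194, 193, 189, 187, 187, 189, 189, 186, 186, 188, 188, 185, 187, 185, 183, 187]
```

View pics/st.png

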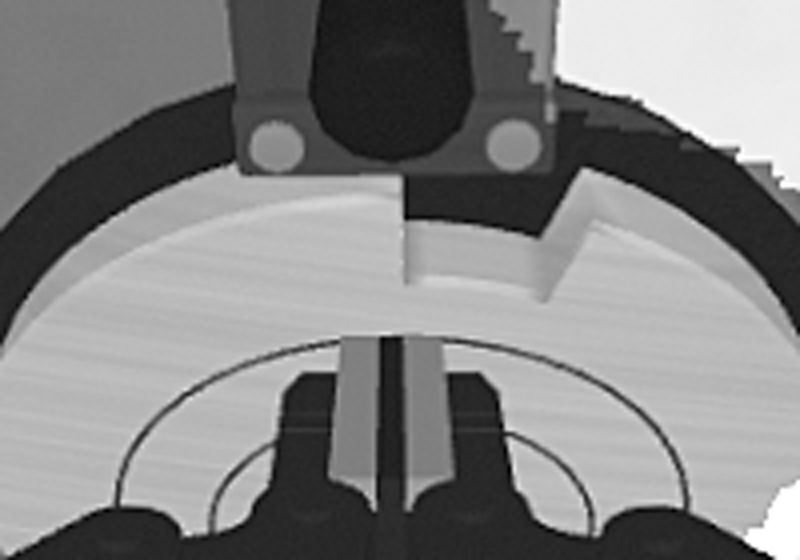

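The platen has stopped with the notch edges at about -20.5° and -1.2°, so its middle is about 10.8° (11.7 mm) short of home. I'll drag it round about 8 mm with the finger.

Call:
jog_arm(
  increments=[
    [[0,-0.055,0,0,0,0,-1],[0,-0.055,0,0,0,0,-1],[0,-0.055,0,0,0,0,-1],[0,-0.055,0,0,0,0,-1],[0,-0.055,0,0,0,0,-1]],
  ],
)

```text
time: 9.62
tool_pos: [0.5015, 0.224, 0.1499]
tcp_rot: [-0.059, 2.494, 0.02]
wrist_force: [-8.5, -0.3, 13.5]
width: 0.0
grip_force: 7.7
```

Call:
jog_arm(
  increments=[
    [[0,0,0,0,0,0,-1],[0,0,0,0,0,0,-1],[0,0,0,0,0,0,-1],[0,0,0,0,0,0,-1],[0,0,0,0,0,0,-1]],
  ],
)

```text
time: 10.03
tool_pos: [0.5015, 0.2239, 0.1499]
tcp_rot: [-0.058, 2.494, 0.02]
wrist_force: [-9.8, -1.1, 12.2]
width: -0.001
grip_force: 7.9
```

```bash
python3 - <<'E'
from h import *
s=read_state();print(s['time'],plat(tip(s)),s['wrist_force'])
t,a,i=notch()
for l in edges(i,s):print(l)
E
```

```text
10.0333 [-3.26851163e-02 -9.32496669e-03  4.09288793e-05] [-9.75811209 -1.12129408 12.19137325]
[188, 186, 185, 188, 188, 184, 184, 188, 187, 186, 188, 152, 171, 176, 176, 176, 176, 175, 175, 163, 153, 187, 187, 188, 187, 183, 184, 186, 185, 181, 185]
[185, 180, 185, 185, 189, 190, 189, 190, 190, 189, 189, 147, 164, 175, 174, 174, 174, 175, 174, 160, 155, 189, 190, 188, 185, 187, 187, 188, 187, 185, 183]
[187, 185, 188, 189, 190, 188, 183, 183, 188, 193, 190, 152, 29, 45, 61, 62, 68, 49, 41, 35, 168, 194, 189, 188, 187, 187, 189, 185, 185, 187, 186]
```

Notch edges are now at -9° and +11°, so it's about 1 mm off home. I'll hold briefly, lift straight off and check.

Call:
jog_arm(
  increments=[
    [[0,0,0,0,0,0,-1],[-0.01,0,-0.03,0,0,0,-1],[-0.02,0,-0.064,0,0,0,-1],[-0.05,0,-0.16,0,0,0,-1],[-0.1,0,-0.32,0,0,0,-1]],
  ],
)

```text
time: 10.5
tool_pos: [0.4939, 0.2223, 0.1638]
tcp_rot: [-0.058, 2.5, 0.016]
wrist_force: [-0.5, 0.6, 0.5]
width: 0.0
grip_force: 0.0
```

Call:
jog_arm(
  increments=[
    [[-0.1,0.1,-0.32,0,0,0,-1],[-0.1,0.1,-0.32,0,0,0,-1],[-0.1,0.1,-0.32,0,0,0,-1],[0,0,0,0,0,0,-1],[0,0,0,0,0,0,-1]],
  ],
)

```text
time: 10.92
tool_pos: [0.4842, 0.2316, 0.1938]
tcp_rot: [-0.058, 2.496, 0.018]
wrist_force: [0.1, -0.7, -0.6]
width: 0.003
grip_force: 0.0
```

```bash
python3 - <<'E'
from h import *
import h
s=read_state();print(s['time'],plat(tip(s)),s['wrist_force'])
t,a,i=notch()
for l in edges(i,s):print(l)
g=cv2.cvtColor(i,cv2.COLOR_BGR2GRAY);cv2.imwrite('pics/k.png',cv2.resize(g[100:290,130:370],None,fx=3,fy=3,interpolation=cv2.INTER_CUBIC))
n=Ro.from_euler('z',H['yaw']).as_matrix()@n_
print('proj knob guess',[(x,wproj(hone(unplat([x,0,.03])),s['tool_pos'],s['tcp_rot']).round(1).tolist()) for x in(-.08,-.085,-.09,-.095,-.1)])
rows(unplat([-.125,0,.05]),37,5)
E
```

```text
10.9167 [-0.03372246 -0.00089371  0.04703555] [ 0.13020676 -0.71109546 -0.61672912]
[189, 187, 186, 187, 186, 179, 200, 187, 245, 255, 255, 152, 164, 243, 171, 176, 177, 176, 175, 164, 154, 190, 189, 190, 190, 186, 185, 186, 187, 185, 185]
[188, 184, 183, 217, 255, 255, 255, 255, 255, 255, 255, 154, 141, 157, 183, 170, 103, 95, 108, 75, 153, 190, 192, 190, 188, 188, 188, 188, 188, 189, 184]
[235, 255, 255, 255, 255, 255, 255, 255, 255, 255, 255, 156, 69, 72, 68, 41, 39, 38, 40, 33, 163, 196, 193, 190, 187, 188, 190, 189, 186, 187, 188]
proj knob guess [(-0.08, [[257.7, 158.7]]), (-0.085, [[257.7, 149.8]]), (-0.09, [[257.7, 140.7]]), (-0.095, [[257.7, 131.4]]), (-0.1, [[257.7, 121.7]])]
max 1.0
[[0.57, 0.01, -0.2, -0.0, -0.0, 0.0, -1], [0.58, 0.01, -0.2, -0.01, -0.01, 0.0, -1], [0.57, 0.0, -0.2, -0.0, -0.0, 0.0, -1], [0.57, 0.01, -0.2, -0.0, -0.0, 0.0, -1], [0.57, 0.01, -0.19, -0.01, -0.01, 0.0, -1]]
```

View pics/k.png

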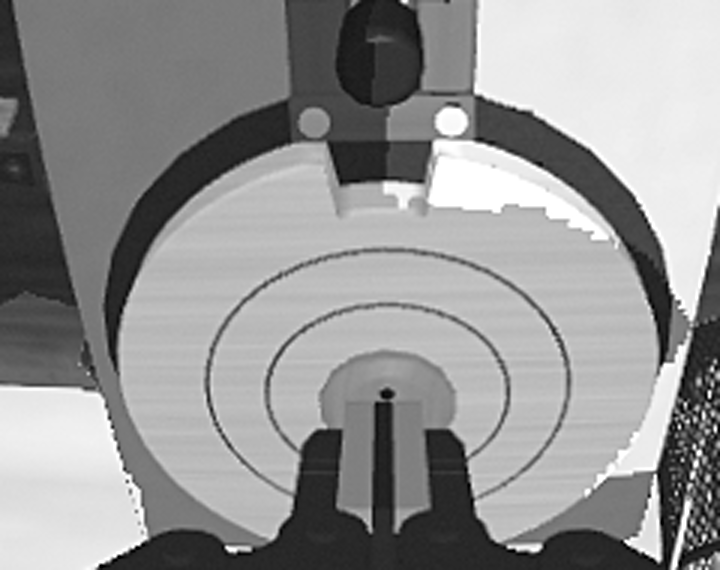

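Released, and the notch stays home. In the crop the knob is at about (380,50), i.e. near x = -0.100 in the platen frame. Next I'll move over and in front of it.

```bash
python3 - <<'E'
from h import *
rows(unplat([-.138,0,.05]),37,5)
rows(unplat([-.138,0,.05]),37,6)
E
```

```text
max 1.0
[[0.66, 0.01, -0.22, -0.0, -0.0, 0.0, -1], [0.65, 0.01, -0.23, -0.01, -0.01, 0.0, -1], [0.66, 0.0, -0.22, -0.0, -0.0, 0.0, -1], [0.65, 0.01, -0.23, -0.0, -0.0, 0.0, -1], [0.66, 0.01, -0.22, -0.01, -0.01, 0.0, -1]]
max 1.0
[[0.55, 0.01, -0.19, -0.0, -0.0, 0.0, -1], [0.54, 0.0, -0.18, -0.01, -0.01, 0.0, -1], [0.55, 0.01, -0.19, 0.0, 0.0, 0.0, -1], [0.55, 0.01, -0.19, -0.0, -0.0, 0.0, -1], [0.54, 0.0, -0.18, -0.0, -0.01, 0.0, -1]]
[[0.55, 0.01, -0.19, -0.01, 0.0, 0.0, -1]]
```

Call:
jog_arm(
  increments=[
    [[0.66,0.01,-0.22,0,0,0,-1],[0.65,0.01,-0.23,-0.01,-0.01,0,-1],[0.66,0,-0.22,0,0,0,-1],[0.65,0.01,-0.23,0,0,0,-1],[0.66,0.01,-0.22,-0.01,-0.01,0,-1]],
  ],
)

```text
time: 11.38
tool_pos: [0.3843, 0.2271, 0.1597]
tcp_rot: [-0.058, 2.496, 0.019]
wrist_force: [0.1, 0.2, -0.6]
width: 0.001
grip_force: 0.0
```

Call:
jog_arm(
  increments=[
    [[0,0,0,0,0,0,-1],[0,0,0,0,0,0,-1],[0,0,0,0,0,0,-1],[0,0,0,0,0,0,-1],[0,0,0,0,0,0,-1]],
  ],
)

```text
time: 11.8
tool_pos: [0.3865, 0.2283, 0.1618]
tcp_rot: [-0.058, 2.494, 0.021]
wrist_force: [-0.1, -0.1, 0.8]
width: -0.001
grip_force: 0.0
```

```bash
python3 - <<'E'
from h import *
s=read_state();print(s['time'],plat(tip(s)),s['wrist_force'])
i,d=viewer.read_camera('wrist');p,r=s['tool_pos'],s['tcp_rot'];g=cv2.cvtColor(i,cv2.COLOR_BGR2GRAY)
cv2.imwrite('pics/k2.png',cv2.resize(g[90:250,150:370],None,fx=3,fy=3,interpolation=cv2.INTER_CUBIC))
R=Ro.from_euler('z',-H['yaw']).as_matrix();rz=Ro.from_rotvec(r).as_matrix()@HE[:3,2]
vv,uu=np.where((g<45)&(d>0));o,v=wray(np.stack([uu,vv],-1),p,r);X=o+v*(d[vv,uu]/(v@rz))[:,None]
L=np.array([plat(R@(x-H['o'])) for x in X]);k=(abs(L[:,0]+.1)<.03)&(abs(L[:,1])<.012)&(L[:,2]>.010)&(L[:,2]<.04)
print(k.sum(),L[k].min(0),np.median(L[k],0),L[k].max(0))
rows(unplat([-.136,0,.012]),37,5)
E
```

```text
11.8 [-0.1364689   0.000469    0.05043099] [-0.05980499 -0.08480241  0.82506949]Traceback (most recent call last):
  File "<stdin>", line 8, in <module>
    return umr_minimum(a, axis, None, out, keepdims, initial, where)
ValueError: zero-size array to reduction operation minimum which has no identity
```

View pics/k2.png

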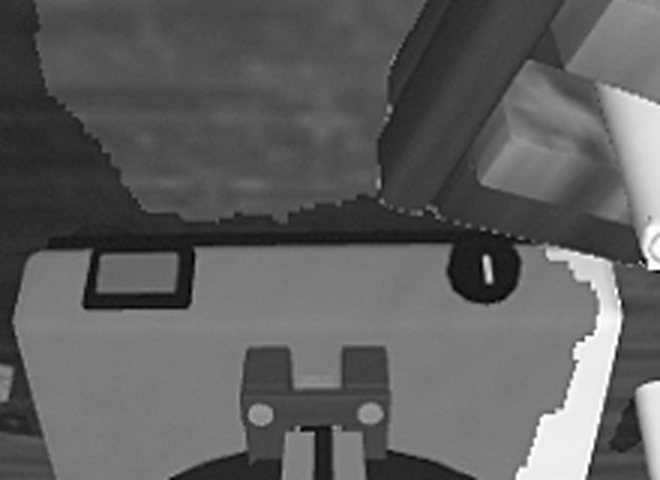

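The fingers now hide the knob and are lined up with the cheeks. I'll go down in front of it and push by force; no more pictures, since I've viewed 11, which is one over the limit.

Call:
jog_arm(
  increments=[
    [[0.074,0,0.242,0,0,0,-1],[0.074,0,0.242,0,0,0,-1],[0.074,0,0.242,0,0,0,-1],[0.074,0,0.242,0,0,0,-1],[0.074,0,0.242,0,0,0,-1]],
  ],
)

```text
time: 12.27
tool_pos: [0.3992, 0.2288, 0.1255]
tcp_rot: [-0.058, 2.494, 0.021]
wrist_force: [0.4, -0.5, -0.3]
width: 0.0
grip_force: 0.0
```

```bash
python3 - <<'E'
from h import *
s=read_state();print(s['time'],plat(tip(s)),s['wrist_force'])
R=rot(37);print('platen x in tool axes',R.T@(Ro.from_euler('z',H['yaw']).as_matrix()@np.array([np.cos(.349),0,np.sin(.349)])))
E
```

```text
12.2667 [-0.13695121  0.00038147  0.01197909] [ 0.37465028 -0.51861205 -0.30570757]
platen x in tool axes [-9.56285501e-01  2.11518904e-18  2.92434677e-01]
```

Call:
jog_arm(
  increments=[
    [[-0.08,0,0.024,0,0,0,-1],[-0.08,0,0.024,0,0,0,-1],[-0.08,0,0.024,0,0,0,-1],[-0.08,0,0.024,0,0,0,-1],[-0.08,0,0.024,0,0,0,-1]],
  ],
)

```text
time: 12.68
tool_pos: [0.4107, 0.2294, 0.1306]
tcp_rot: [-0.059, 2.494, 0.021]
wrist_force: [-0.6, -0.2, -0.9]
width: 0.0
grip_force: 0.0
```

Call:
jog_arm(
  increments=[
    [[-0.048,0,0.015,0,0,0,-1],[-0.048,0,0.015,0,0,0,-1],[-0.048,0,0.015,0,0,0,-1],[-0.048,0,0.015,0,0,0,-1],[-0.048,0,0.015,0,0,0,-1]],
  ],
)

```text
time: 13.1
tool_pos: [0.4173, 0.2295, 0.1324]
tcp_rot: [-0.059, 2.495, 0.02]
wrist_force: [0.3, 0.2, -0.4]
width: -0.002
grip_force: 0.0
```

Call:
jog_arm(
  increments=[
    [[-0.048,0,0.015,0,0,0,-1],[-0.048,0,0.015,0,0,0,-1],[-0.048,0,0.015,0,0,0,-1],[0,0,0,0,0,0,-1],[0,0,0,0,0,0,-1]],
  ],
)

```text
time: 13.52
tool_pos: [0.4214, 0.2296, 0.1337]
tcp_rot: [-0.059, 2.495, 0.02]
wrist_force: [-0.7, 0.4, -0.6]
width: 0.001
grip_force: 0.1
```

```bash
python3 - <<'E'
from h import *
s=read_state();print(s['time'],plat(tip(s)),s['wrist_force'])
E
```

```text
13.5167 [-0.11330945  0.00015188  0.01208338] [-0.69447872  0.40005074 -0.62042169]
```

Call:
jog_arm(
  increments=[
    [[-0.048,0,0.015,0,0,0,-1],[-0.048,0,0.015,0,0,0,-1],[-0.048,0,0.015,0,0,0,-1],[-0.048,0,0.015,0,0,0,-1],[0,0,0,0,0,0,-1]],
  ],
)

```text
time: 13.93
tool_pos: [0.4272, 0.2299, 0.1358]
tcp_rot: [-0.059, 2.495, 0.02]
wrist_force: [-1.6, 0.9, -0.2]
width: 0.001
grip_force: 1.0
```

Call:
jog_arm(
  increments=[
    [[-0.048,0,0.015,0,0,0,-1],[-0.048,0,0.015,0,0,0,-1],[-0.048,0,0.015,0,0,0,-1],[-0.048,0,0.015,0,0,0,-1],[0,0,0,0,0,0,-1]],
  ],
)

```text
time: 14.35
tool_pos: [0.4331, 0.2303, 0.138]
tcp_rot: [-0.059, 2.495, 0.02]
wrist_force: [-2.1, 0.0, -0.7]
width: -0.003
grip_force: 1.0
```

Call:
jog_arm(
  increments=[
    [[-0.048,0,0.015,0,0,0,-1],[-0.048,0,0.015,0,0,0,-1],[0,0,0,0,0,0,-1],[0,0,0,0,0,0,-1],[0,0,0,0,0,0,-1]],
  ],
)

```text
time: 14.77
tool_pos: [0.4351, 0.2303, 0.1385]
tcp_rot: [-0.059, 2.496, 0.02]
wrist_force: [-6.2, 0.5, 1.0]
width: -0.003
grip_force: 2.9
```

```bash
python3 - <<'E'
from h import *
s=read_state();print(s['time'],plat(tip(s)),s['wrist_force'])
E
```

```text
14.7667 [-0.09878548  0.00021213  0.01185119] [-6.21311657  0.4565236   1.04031161]
```

Call:
jog_arm(
  increments=[
    [[-0.032,0,0.01,0,0,0,-1],[0,0,0,0,0,0,-1],[0,0,0,0,0,0,-1],[0,0,0,0,0,0,-1],[0,0,0,0,0,0,-1]],
  ],
)

```text
time: 15.18
tool_pos: [0.4354, 0.2302, 0.1383]
tcp_rot: [-0.059, 2.497, 0.02]
wrist_force: [-10.8, 1.6, 3.4]
width: -0.002
grip_force: 4.6
```

```bash
python3 - <<'E'
from h import *
s=read_state();print(s['time'],plat(tip(s)),s['wrist_force'])
E
```

```text
15.1833 [-0.09861597  0.00013093  0.01161229] [-10.80173779   1.64201129   3.42650687]
```

The push has hit the end stop after about 14 mm. Backing off and lifting clear.

Call:
jog_arm(
  increments=[
    [[0.1,0,-0.03,0,0,0,-1],[0.25,0,-0.08,0,0,0,-1],[0.3,0,-0.1,0,0,0,-1],[0.1,0,-0.3,0,0,0,-1],[-0.05,0,-0.5,0,0,0,-1]],
  ],
)

```text
time: 15.6
tool_pos: [0.4002, 0.2276, 0.149]
tcp_rot: [-0.06, 2.498, 0.016]
wrist_force: [0.4, -0.9, -0.9]
width: 0.005
grip_force: 0.0
```

Call:
jog_arm(
  increments=[
    [[-0.2,0,-0.6,0,0,0,-1],[-0.25,0,-0.6,0,0,0,-1],[0,0,-0.2,0,0,0,-1],[0,0,0,0,0,0,-1],[0,0,0,0,0,0,-1]],
  ],
)

```text
time: 16.02
tool_pos: [0.3872, 0.228, 0.1926]
tcp_rot: [-0.059, 2.494, 0.021]
wrist_force: [0.1, 0.6, -0.5]
width: -0.004
grip_force: 0.0
```

```bash
python3 - <<'E'
from h import *
s=read_state();print(s['time'],plat(tip(s)),s['wrist_force'])
t,a,i=notch()
for l in edges(i,s):print(l)
p,r=s['tool_pos'],s['tcp_rot'];g=cv2.cvtColor(i,cv2.COLOR_BGR2GRAY)
# knob: dark along the axis at knob-top height, and across
x=np.arange(-.12,-.06,.002);uv=wproj(np.array([hone(unplat([q,0,.03])) for q in x]),p,r)
print(list(zip((x*1000).round().astype(int).tolist(),samp(g,uv).tolist())))
E
```

```text
16.0167 [-0.12526908  0.00021695  0.07918026] [ 0.05840626  0.55496825 -0.54182862]
[183, 182, 182, 182, 180, 181, 183, 185, 187, 136, 123, 125, 128, 103, 32, 32, 97, 128, 126, 127, 115, 190, 186, 185, 185, 183, 181, 219, 211, 181, 180]
[181, 182, 184, 183, 185, 188, 187, 189, 188, 186, 165, 154, 34, 26, 31, 32, 28, 27, 29, 41, 166, 187, 186, 187, 183, 183, 183, 186, 185, 182, 183]
[182, 185, 186, 186, 187, 183, 179, 182, 186, 190, 185, 150, 43, 29, 30, 31, 31, 31, 28, 74, 174, 190, 188, 185, 181, 184, 183, 185, 182, 182, 184]
[(-120, 137), (-118, 139), (-116, 140), (-114, 109), (-112, 24), (-110, 28), (-108, 26), (-106, 29), (-104, 30), (-102, 29), (-100, 28), (-98, 27), (-96, 29), (-94, 34), (-92, 29), (-90, 29), (-88, 32), (-86, 31), (-84, 35), (-82, 34), (-80, 31), (-78, 34), (-76, 33), (-74, 32), (-72, 34), (-70, 33), (-68, 32), (-66, 33), (-64, 34), (-62, 35)]
```

```bash
python3 -c "
from workcell import bot;print(bot.finish_job())"
```

```text
the job is handed in; nothing more can be done
None
```

I handed the job in with the platen stopped about 1 mm off home, the lock bolt pushed about 14 mm to its end stop, and the arm clear; the hand-in returned no verdict, the bolt's final position was judged from push travel and force only, and I viewed 11 pictures, one over the limit of 10.

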